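# Load a board carrier into the inspection nest

## Robot

A 7-joint arm with a two-finger parallel gripper is mounted at the origin on the work surface. World frame = base frame: x ahead of the robot, y to its left, z up, the work surface at z = 0. Lengths are in m, angles in degrees, forces in N, time in s.
With the tool pointing down it reaches from about 0.425 to 0.875 m from the base axis. Payload 4.7 kg.
Tool frame: the origin (TCP) lies at the very end of the fingers, on their centre line; the grasp point (between the pads) lies 19 mm behind it; z points along the fingers, y is the line along which they close (so a half turn about z gives the same grasp; the last joint's range is limited). The gripper opens to 87 mm and grips with 3 to 60 N. Pads are 19 mm wide; open, the fingers measure 117 mm over their backs; the gripper's body (75 mm by 190 mm) begins 51 mm behind the grasp point.
Start: joints at [-75.338, 18.392, -4.016, 83.108, 1.295, 78.541, -3.26], TCP at [0.156, 0.631, 0.223] pointing down, gripper open.
Joint ranges: [-163.93, 163.93], [-17.29, 119.83], [-79.2, 71.16], [3.27, 140.29], [-89.18, 269.18], [5.43, 117.66], [-154.24, 154.24]. Speed limits (degrees/s): [147.25, 147.25, 180, 180, 180, 180, 180].

## Interface

Orientations are given as [roll, pitch, yaw] about the fixed x, y, z axes, in that order (R = Rz(yaw) Ry(pitch) Rx(roll)).
In Python, from cell import telemetry, cams, env gives the robot as it stands.
- The arm moves only by the tool arm_command, never from a script. Its argument "series" is text: rows parted by semicolons, each of 5 numbers parted by spaces: the shift along the tool's x, y, z in mm, then the turn about the tool's z in rad, then the closure in counts, from 0 (fully open) to 255 (shut). A call has 1 to 20 rows; each row shifts and turns the commanded pose from where the row before left it, along the tool's axes as they then stand; what a row does not reach is not made up. A row lasts 1/12 s, in which the tool goes at most 41.7 mm and 7.16 degrees, less where a joint would pass 70% of its speed; a pose out of reach is approached as far as the arm can. A call is refused whole if a number of a shift passes 41.7 or a number of a turn 0.125, either way. A call with a gripper value outside its range is refused whole. The fingers move at their own pace and stop on an object; "squeeze" is the grip in N (left out, the last holds). Time passes only in rows, so rows that do not move let the fingers close. It gives the time, the measured TCP pose, the force, the opening and the grip force at its end, in the units of the state.
- telemetry.get_obs(): the state, without advancing time (a new reading comes with each control period).
- cams.read_camera(name): name is "scene" or "top"; returns the picture (420x560x3 uint8, blue, green, red); there is no depth.
- cams.calibration(name): a dict with "K" (3x3 intrinsics, pixels), "origin" and "rotation" of the camera in the world. Camera axes: x right, y down, z forward; pixel columns grow to the right and rows downward; lengths in m; the calibration is good to about 2 mm. A picture is of the moment at which its call begins. calibration takes no time and is no camera call.
- env.sign_off(): hands the job in; it is judged then, once.
The state is a dict: "time_s": time; "qpos": joint angles; "joint_velocities": joint speeds; "effort": joint torques, N m; "tool_pos": TCP position; "tool_rot": TCP orientation; "force": force on the tool from outside, world axes, zero at the start; "wrist_torque": the same for the moment, N m; "grip_width": finger opening in m; "grasp_force": force on a finger pad.
Only numpy, scipy, OpenCV 4.12 (cv2) and the standard library are available. Lean on these libraries where they do the work, as an engineer would, in place of code of your own. Each camera call takes 0.05 s, during which the arm holds its last target. There are 200 camera calls.

## Task

Pick up the board carrier, set it on the open front of the inspection nest and slide it under the retaining lips, notch first, until it is fully home against the rear wall with the key in its notch. Then push the bolt fully across behind it so that it is locked in, let go, and leave the bottle, the bin and the screwdriver where they are.

Things in the scene. Friction and masses are not known exactly. Their poses are not given: they have to be found in the camera images.
- carrier: Loose dark flat carrier lying on the mat: plate 80 (x) x 56 (y) x 8 mm (z), about 0.14 kg. Origin: centre of the plate's underside, z up. Leading edge (notched) at x = +40, tail edge (with the grip post) at x = -40. A round white LED board 38 mm across, under 4 mm high, is fixed on the plate at x = +5. Yaw varies within 70 degrees of straight ahead.
- carrier_post (a point): Centre of the top of the carrier's upright square grip post, 16 x 16 mm, faces parallel to the plate's edges. At carrier x = -28, y = 0, z = 52 mm; it rises 44 mm from the plate's top.
- carrier_notch (a point): Middle of the bottom of the notch in the carrier's leading edge, on the underside: carrier x = +27, y = +12. Notch 13 mm wide (y +5.5 to +18.5), 13 mm deep along x, right through the plate.
- nest: Fixed aluminium inspection nest on the mat; yaw within 30 degrees. Origin: centre of the base plate's underside, z up. Base 162 (x) x 84 (y) x 8 mm, flat top at z = 8. Pocket at its +x end, open to -x: rear wall face at x = +69, side wall faces at y = +-29.5 from x = +14 to +69, flared lead-ins from x = +2 to +14, about 36 mm from the middle at their outer ends.
- nest_lips (a point): Middle of the pocket's mouth, level with the top of the lips (nest x = +14, y = 0, z = 22). Darker steel lips overhang the pocket, z 18 to 22 (10 mm clear below, for the 8 mm plate): side lips from x = +14 back, inward to y = +-22.5; rear lip from the wall to x = +63. Open between them, but the carrier cannot go in from above.
- nest_key (a point): Foot of the nose of the key (nest x = +56, y = +12, z = 8): a dark bar 10 mm wide, round-nosed, standing 13 mm out of the pocket's rear wall, z 8 to 17. The carrier's notch slides over it with 1.5 mm play each side.
- nest_apron (a point): A good place for the carrier's origin when it is set down flat on the open apron, at nest x = -33, y = 0, z = 8, its x axis along nest +x. Its leading edge is then 7 mm beyond nest x = 0 and free of the lips. From here it slides 62 mm along nest +x.
- nest_home (a point): Where the carrier's origin lies when fully home: nest x = +29, y = 0 (1.5 mm play sideways), z = 8, axes parallel to the nest's. Tail and grip post then still stand out of the mouth, post centre at nest x = +1.
- bolt (a joint): Travel of the sliding steel bolt that locks the carrier in (m): 0 drawn back, 0.036 fully across. Slides along nest -y, from the nest's +y side, at nest x = -19.5; takes about 2 N, stays where left. Bar 12 mm wide, z 9 to 18, its end at nest y = 40 mm minus travel; across, it stands 2.5 mm behind the home carrier's tail. Starts at 0 to 0.008, clear of the carrier's path.
- bolt_tab (a point): Centre of the top of the bolt's upright grip tab, 60 mm above the nest's underside; tab 14 (nest x) x 12 mm (nest y), standing from z = 15 to 60. At nest x = -19.5, y = 80 mm minus the travel. Pinch it or push it from its +y side.
- bottle: Bystander: white bottle 60 mm across, 150 high, standing; origin at the centre of its underside.
- bin: Bystander: red open bin 150 x 100 x 60 mm; origin at the centre of its underside.
- screwdriver: Bystander: screwdriver 160 mm long, lying beyond the work.
Things that resemble listed ones, but are neither listed nor needed, are in the scene too. What is shaped like the nest but yellow is not meant. What is shaped like the carrier but blue is not meant.

How it is judged:
By the outcome, as a careful person would: the job done as asked, in the order asked, and still so for the second after the job is handed in, with the robot touching nothing.
It also fails if it takes over 54 s, if anything falls off the work surface, if the arm or the gripper's body presses on something with over 40 N, if the wrist force passes 120 N, or if a joint passes its speed limit or range.

## Working session

There is one attempt and no reset: what is moved stays moved. The work goes in short steps, Python scripts to look and compute and a tool call to move; the robot and the scene stay as the last step left them, time stands still between calls to the robot, and variables do not carry over. Pictures are saved under pics/ and viewed, at most 10 in all, crops included, and the job is handed in when it is done.

Besides the shell and the picture viewer there is one more tool, called after "Request:" as name(argument=value, ...) on one line, values as JSON. arm_command: Moves the arm, as the interface text tells. Its arguments: {"type":"object","properties":{"series":{"type":"string"},"squeeze":{"type":"number"}},"required":["series"]}

```bash
mkdir -p pics; ls; python3 - <<'E'
from cell import telemetry,cams,env
import cv2
o=telemetry.get_obs();print(o['time_s'],o['tool_pos'],o['tool_rot'],o['grip_width'])
for n in('scene','top'):
    cv2.imwrite(f'pics/{n}0.png',cams.read_camera(n));c=cams.calibration(n);print(n,c)
E
```

```text
pics
0.0 [0.15558086 0.63054564 0.2214633 ] [-1.79891814e+02  6.44971108e-03  1.66146760e+02] 0.08678897384815269
scene {'K': array([[456.03389402,   0.        , 272.16793124],
       [  0.        , 456.03389402, 213.33049789],
       [  0.        ,   0.        ,   1.        ]]), 'origin': array([ 1.15491494, -0.74124574,  1.06943019]), 'rotation': array([-134.53793572,    1.18338924,   32.27146963])}
top {'K': array([[523.26410085,   0.        , 283.37621053],
       [  0.        , 523.26410085, 209.22558148],
       [  0.        ,   0.        ,   1.        ]]), 'origin': array([0.4755586 , 0.07936992, 1.92665734]), 'rotation': array([-174.95211862,   -0.24363525,  -89.43302973])}
```

View pics/scene0.png

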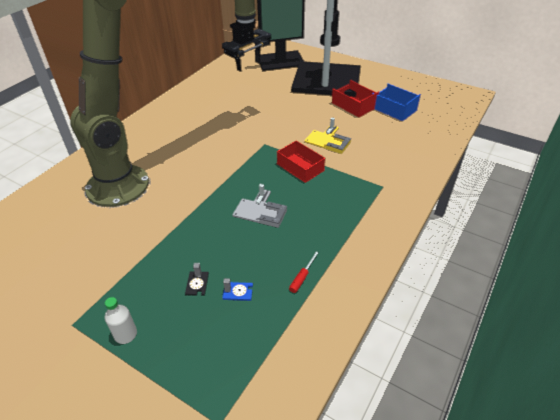

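View pics/top0.png

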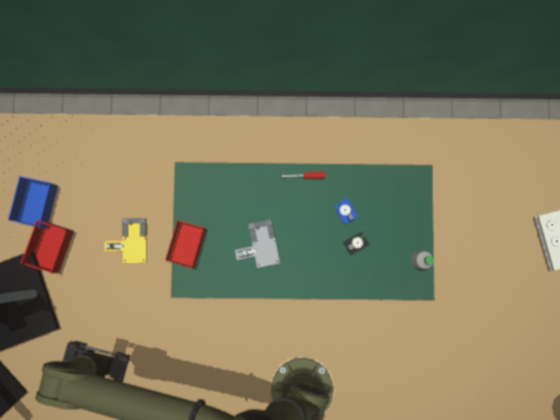

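The pictures show the grey nest at about top (263,243) and scene (260,210). The dark carrier is at top (356,243) and scene (197,283), with the blue decoy beside it and the yellow nest off the mat. Next I'll enlarge crops of the nest and carrier.

```bash
python3 - <<'E'
import cv2,numpy as np
t=cv2.imread('pics/top0.png');s=cv2.imread('pics/scene0.png')
def c(im,u,v,w,h,k): 
    return cv2.resize(im[v:v+h,u:u+w],None,fx=k,fy=k,interpolation=cv2.INTER_CUBIC)
# each 400x300
a=c(t,226,210,66,50,6)[:300,:396];b=c(t,330,225,50,38,8)[:300,:396]
d=c(s,225,178,66,50,6)[:300,:396];e=c(s,176,258,50,38,8)[:300,:396]
f=lambda x:cv2.copyMakeBorder(x,0,300-x.shape[0],0,400-x.shape[1],cv2.BORDER_CONSTANT)
cv2.imwrite('pics/m1.png',np.vstack([np.hstack([f(a),f(b)]),np.hstack([f(d),f(e)])]))
E
```

```text
(no output)
```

View pics/m1.png

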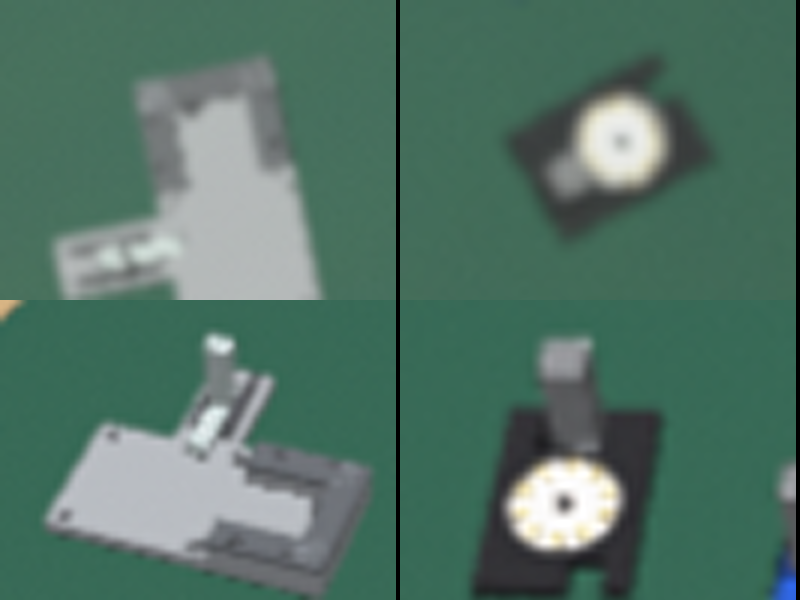

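The crops show the nest's rear pocket, bolt tab, carrier corners, notch, LED and post. I'll fit each planar pose to these points.

```bash
cat > h.py <<'E'
import numpy as np,cv2
from scipy.optimize import least_squares
from scipy.spatial.transform import Rotation as R
from cell import cams
C={}
for n in('scene','top'):
    c=cams.calibration(n);C[n]=(c['K'],c['origin'],R.from_euler('xyz',c['rotation'],degrees=True).as_matrix())
def proj(n,P):
    K,o,r=C[n];p=(np.atleast_2d(P)-o)@r@K.T;return p[:,:2]/p[:,2:]
def place(q,P):
    P=np.atleast_2d(P)/1000.;c,s=np.cos(q[2]),np.sin(q[2])
    return np.c_[q[0]+c*P[:,0]-s*P[:,1],q[1]+s*P[:,0]+c*P[:,1],P[:,2]]
def fit(obs,q0,dyn=None):
    # obs: list (cam,(x,y,z) mm,(u,v)); 
    def f(q): return np.concatenate([(proj(n,place(q,P))-uv).ravel()*(1 if n=='scene' else 1.) for n,P,uv in obs])
    r=least_squares(f,q0,loss='soft_l1');return r.x,f(r.x).reshape(-1,2)
E
cat > f1.py <<'E'
from h import *
def m(u0,v0,X0,Y0,k): return lambda X,Y:(u0+(X-X0+.5)/k-.5,v0+(Y-Y0+.5)/k-.5)
tn=m(226,210,0,0,6);tc=m(330,225,400,0,8);sn=m(225,178,0,300,6);sc=m(176,258,400,300,8)
car=[('top',(-40,28,8),tc(508,138)),('top',(-40,-28,8),tc(568,241)),('top',(40,-28,8),tc(715,155)),('top',(40,28,8),tc(658,57)),('top',(5,0,12),tc(621,142)),('top',(-28,0,52),tc(567,177)),
('scene',(-40,28,8),sc(660,413)),('scene',(-40,-28,8),sc(512,410)),('scene',(5,0,12),sc(565,503)),('scene',(-28,0,52),sc(567,358)),('scene',(40,-28,8),sc(475,588))]
nest=[('top',(81,42,22),tn(135,83)),('top',(81,-42,22),tn(270,58)),
('scene',(-81,42,8),sn(105,425)),('scene',(-81,-42,8),sn(48,520)),('scene',(81,42,22),sn(372,462)),('scene',(81,-42,0),sn(320,596)),('scene',(69,-42,22),sn(302,570))]
for nm,o,q0 in(('car',car,(.5,-.1,-.6)),('nest',nest,(.55,.15,.2))):
    q,e=fit(o,q0);print(nm,q[:2]*1000,np.degrees(q[2]));print(e.round(1).tolist())
    if nm=='nest':
        for t in(0,4,8): print(t,proj('scene',place(q,(-19.5,80-t,60))),sn(220,342))
E
python3 f1.py
```

```text
car [ 524.59649322 -193.64802975] -60.08675656638108
[[-0.5, -0.4], [-0.4, 0.1], [0.2, 0.1], [-0.4, -1.0], [-0.0, -0.3], [0.4, -0.4], [0.0, -0.2], [-0.3, -0.2], [-0.1, -0.1], [-0.5, 0.2], [-0.5, -0.1]]
nest [519.68533865 144.63610449] 12.027778409577639
[[-0.4, 0.1], [-0.3, -0.3], [-0.0, -0.3], [-0.4, 0.1], [0.0, 1.2], [0.3, 0.7], [-0.3, -0.6]]
0 [[262.15818031 183.6304943 ]] (261.25, 184.58333333333334)
4 [[261.73114262 184.36481844]] (261.25, 184.58333333333334)
8 [[261.3026299 185.101679 ]] (261.25, 184.58333333333334)
```

Request:
arm_command(series="-26 -13.4 0 0 0;-26 -13.4 0 0 0;-26 -13.4 0 0 0;-26 -13.4 0 0 0;-26 -13.4 0 0 0;-26 -13.4 0 0 0;-26 -13.4 0 0 0;-26 -13.4 0 0 0;-26 -13.4 0 0 0;-26 -13.4 0 0 0;-26 -13.4 0 0 0;-26 -13.4 0 0 0")

```text
time_s: 1.1
tool_pos: [0.4208, 0.399, 0.2222]
tool_rot: [-180.0, -0.0, 166.2]
force: [-0.2, 1.1, 0.3]
grip_width: 0.0868
grasp_force: 0.0
```

Request:
arm_command(series="-11.2 -26.6 0 0 0;-11.2 -26.6 0 0 0;-11.2 -26.6 0 0 0;-11.2 -26.6 0 0 0;-11.2 -26.6 0 0 0;-11.2 -26.6 0 0 0;-11.2 -26.6 0 0 0;-11.2 -26.6 0 0 0;-11.2 -26.6 0 0 0;-11.2 -26.6 0 0 0;-11.2 -26.6 0 0 0;-11.2 -26.6 0 0 0;-11.2 -26.6 0 0 0;-11.2 -26.6 0 0 0;-11.2 -26.6 0 0 0;-11.2 -26.6 0 0 0;-11.2 -26.6 0 0 0;-11.2 -26.6 0 0 0;-11.2 -26.6 0 0 0")

```text
time_s: 2.68
tool_pos: [0.5054, -0.1427, 0.2223]
tool_rot: [180.0, -0.0, 166.2]
force: [0.6, 0.4, 0.3]
grip_width: 0.0873
grasp_force: 0.0
```

Request:
arm_command(series="0 0 0 0.1 0;0 0 0 0.1 0;0 0 0 0.1 0;0 0 0 0.1 0;0 0 0 0.1 0;0 0 0 0.1 0;0 0 0 0.1 0;0 0 0 0.1 0;0 0 0 0 0;0 0 0 0 0")

```text
time_s: 3.52
tool_pos: [0.5055, -0.1413, 0.2223]
tool_rot: [-180.0, -0.0, 120.5]
force: [-0.5, -1.1, 0.3]
grip_width: 0.0872
grasp_force: 0.0
```

Request:
arm_command(series="-9 -3.3 0 0.008 0;-9 -3.3 0 0 0;-8.8 -3.3 0 0 0;0 0 20 0 0;0 0 20 0 0;0 0 20 0 0;0 0 20 0 0;0 0 20 0 0;0 0 20 0 0;0 0 10 0 0;0 0 0 0 0;0 0 0 0 0")

```text
time_s: 4.52
tool_pos: [0.5105, -0.1704, 0.0927]
tool_rot: [-180.0, 0.0, 119.8]
force: [0.4, 0.0, 0.5]
grip_width: 0.087
grasp_force: 0.0
```

```bash
python3 - <<'E'
from h import *
a=cams.read_camera('scene');cv2.imwrite('pics/s2f.png',a)
cv2.imwrite('pics/s2.png',cv2.resize(a[215:315,135:268],None,fx=6,fy=6,interpolation=cv2.INTER_CUBIC))
E
```

```text
(no output)
```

View pics/s2.png

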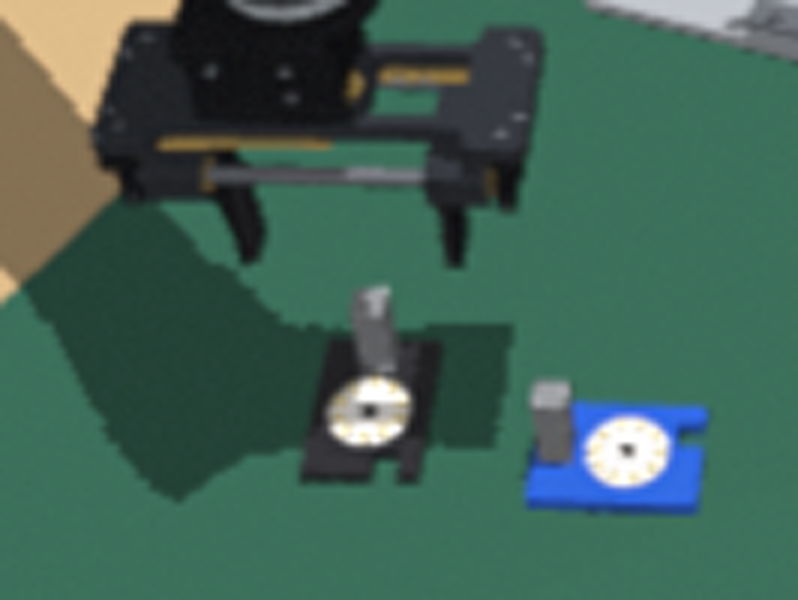

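The fingers, with tips at (250,262) and (456,265), straddle the post (top at 372,295) evenly. I'll go down and grip.

Request:
arm_command(series="0 0 16 0 0;0 0 16 0 0;0 0 16 0 0;0 0 12 0 0;0 0 6 0 0;0 0 0 0 0;0 0 0 0 255;0 0 0 0 255;0 0 0 0 255;0 0 0 0 255;0 0 0 0 255;0 0 0 0 255;0 0 0 0 255;0 0 0 0 255;0 0 0 0 255;0 0 0 0 255", squeeze=35)

```text
time_s: 5.9
tool_pos: [0.5105, -0.1695, 0.0265]
tool_rot: [-180.0, -0.0, 119.9]
force: [1.1, -0.2, -0.3]
grip_width: 0.0282
grasp_force: 0.0
```

Request:
arm_command(series="0 0 0 0 255;0 0 0 0 255;0 0 0 0 255;0 0 0 0 255;0 0 0 0 255;0 0 0 0 255;0 0 -2 0 255;0 0 -6 0 255;0 0 -12 0 255;0 0 -20 0 255;0 0 -20 0 255;0 0 0 0 255;0 0 0 0 255;0 0 0 0 255")

```text
time_s: 7.07
tool_pos: [0.5103, -0.1693, 0.0865]
tool_rot: [180.0, -0.0, 119.9]
force: [-0.3, -0.3, -1.5]
grip_width: 0.0156
grasp_force: 35.0
```

```bash
python3 - <<'E'
from h import *
a=cams.read_camera('scene');cv2.imwrite('pics/s3f.png',a)
cv2.imwrite('pics/s3.png',cv2.resize(a[215:315,135:268],None,fx=6,fy=6,interpolation=cv2.INTER_CUBIC))
E
```

```text
(no output)
```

View pics/s3.png

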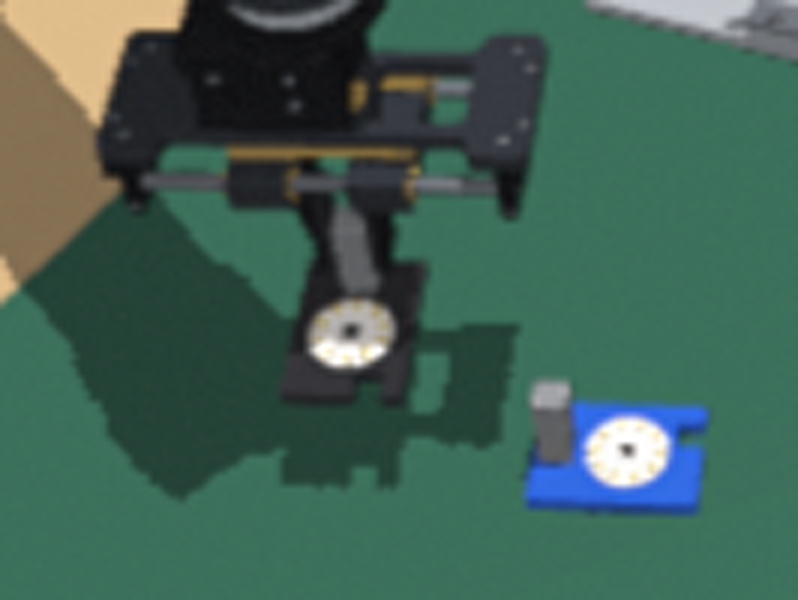

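The carrier has been lifted: LED at (351,331), front bottom corners at (282,400) and (405,403), tail corner at (425,265). Next I'll fit its pose in the hand.

```bash
python3 - <<'E'
from h import *
g=lambda X,Y:(135+(X+.5)/6-.5,215+(Y+.5)/6-.5)
pts=[((5,0,12),g(351,331)),((-40,28,8),g(425,265)),((40,-28,0),g(282,401)),((40,28,0),g(405,404))]
def f(q):
    # q x y yaw pitch(deg, nose down +) about post, 
    M=R.from_euler('zy',[q[2],q[3]],degrees=True).as_matrix()
    r=[]
    for P,uv in pts:
        p=(M@(np.array(P)-(-28,0,45))/1000)+np.array([q[0],q[1],.105])
        r.append(proj('scene',p)[0]-uv)
    return np.ravel(r)
s=least_squares(f,(.51,-.169,-60,0));print(s.x,f(s.x).reshape(-1,2).round(1))
print('tcp .5103 -.1693')
for q3 in (0,3): print(f(np.r_[.5103,-.1693,-60.1,q3]).reshape(-1,2).round(2))
E
```

```text
[  0.50943888  -0.16855268 -60.20228949  -1.43246284] [[ 0.  -0.3]
 [ 0.3 -0.7]
 [ 0.   0.6]
 [-0.3  0.3]]
tcp .5103 -.1693
[[-0.08 -0.06]
 [ 0.09 -0.42]
 [-0.15  0.85]
 [-0.45  0.78]]
[[-0.53 -0.13]
 [-0.41 -0.49]
 [-0.79  0.59]
 [-1.    1.06]]
```

Request:
arm_command(series="0 0 -10 0 255;8 3 -10 0 255;22 8.2 0 0 255;22 8.2 0 0 255;22 8.2 0 0 255;22 8.2 0 0 255;22 8.2 0 0 255;22 8.2 0 0 255;22 8.2 0 0 255;22 8.2 0 0 255;22 8.2 0 0 255;22 8.2 0 0 255;22 8.2 0 0 255;22 8.2 0 0 255;14.2 5.1 0 0 255;0 0 0 0 255")

```text
time_s: 8.45
tool_pos: [0.4593, 0.1354, 0.1065]
tool_rot: [-180.0, -0.1, 120.2]
force: [0.6, 0.8, -0.1]
grip_width: 0.0154
grasp_force: 35.0
```

Request:
arm_command(series="0 0 0 -0.05 255;0 0 0 -0.105 255;0 0 0 -0.105 255;0 0 0 -0.105 255;0 0 0 -0.105 255;0 0 0 -0.105 255;0 0 0 -0.105 255;0 0 0 -0.105 255;0 0 0 -0.105 255;0 0 0 -0.105 255;0 0 0 -0.105 255;0 0 0 -0.105 255;0 0 0 -0.053 255;0 0 0 0 255;0 0 0 0 255;0 0 0 0 255")

```text
time_s: 9.78
tool_pos: [0.4605, 0.1311, 0.1066]
tool_rot: [-180.0, -0.0, -168.2]
force: [0.5, 0.8, -0.9]
grip_width: 0.0155
grasp_force: 35.0
```

Request:
arm_command(series="0.3 0.9 10 -0.004 255;0 0 15 0 255;0 0 15 0 255;0 0 13 0 255;0 0 8 0 255;0 0 4 0 255;0 0 0 0 255;0 0 0 0 255")

```text
time_s: 10.45
tool_pos: [0.4602, 0.1326, 0.0417]
tool_rot: [-180.0, 0.0, -167.8]
force: [-0.2, -0.2, -1.1]
grip_width: 0.016
grasp_force: 35.0
```

```bash
python3 - <<'E'
from h import *
a=cams.read_camera('scene');b=cams.read_camera('top');cv2.imwrite('pics/s4f.png',a);cv2.imwrite('pics/t4f.png',b)
k=lambda i,u,v,w,h,s:cv2.resize(i[v:v+h,u:u+w],None,fx=s,fy=s,interpolation=cv2.INTER_CUBIC)
A=k(a,222,160,80,75,8);B=k(b,240,215,20,75,8)
cv2.imwrite('pics/m4.png',np.hstack([A,B]))
E
```

```text
(no output)
```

View pics/m4.png

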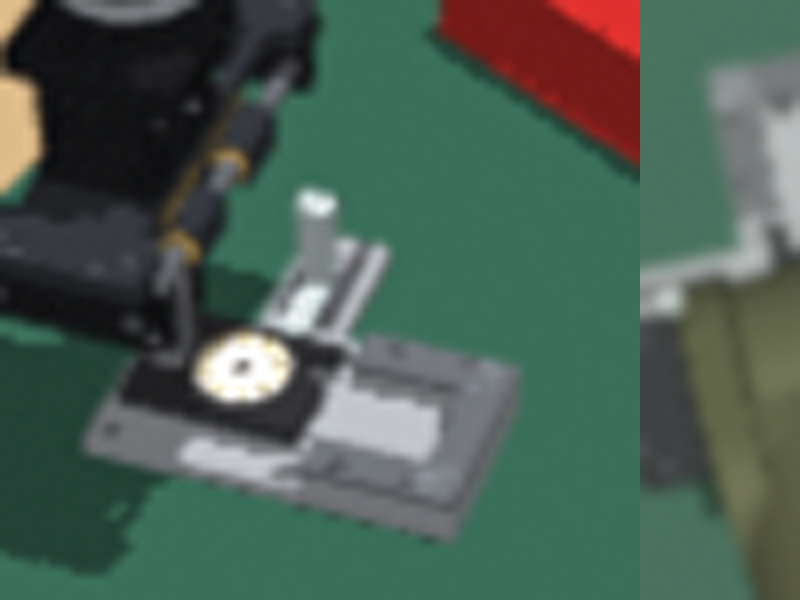

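The carrier hovers over the apron: LED (242,368), nest rear corners (520,368) and (450,541), front corner (85,442). I'll check these against the prediction.

```bash
python3 - <<'E'
from h import *
g=lambda X,Y:np.array((222+(X+.5)/8-.5,160+(Y+.5)/8-.5))
q=(.5197,.1446,np.radians(12.03))
for P,p in(((81,42,22),(520,368)),((81,-42,0),(450,541)),((-81,-42,8),(85,440)),((14,42,22),(362,340)),((63,22.5,22),(445,402)),((63,-22.5,22),(432,466))):
    print(P,(proj('scene',place(q,P))[0]-g(*p)).round(2))
for c in(((5,0,12),(242,368)),((40,-28,8),(297,440)),((-40,-28,8),(122,399)),((40,28,8),(352,350))):
    P=np.array(c[0],float)+(28,0,15.2);w=place((.4602,.1326,np.radians(12.2)),P)
    print(c[0],(proj('scene',w)[0]-g(*c[1])).round(2))
E
```

```text
(81, 42, 22) [0.04 0.21]
(81, -42, 0) [0.36 0.41]
(-81, -42, 8) [ 0.02 -0.19]
(14, 42, 22) [ 0.96 -0.76]
(63, 22.5, 22) [ 2.36 -1.42]
(63, -22.5, 22) [-0.67 -0.32]
(5, 0, 12) [-0.2  -0.18]
(40, -28, 8) [-0.27 -0.32]
(-40, -28, 8) [-0.88 -0.68]
(40, 28, 8) [-1.08 -0.19]
```

Request:
arm_command(series="0 0 3 0 255;0 0 2 0 255;0 0 1 0 255;0 0 0.5 0 255;0 0 0 0 255;0 0 0 0 255")

```text
time_s: 11.05
tool_pos: [0.46, 0.1325, 0.0351]
tool_rot: [180.0, 0.0, -167.8]
force: [0.4, -0.3, -1.6]
grip_width: 0.0158
grasp_force: 35.0
```

Request:
arm_command(series="0 0 0.5 0 255;0 0 0.4 0 255;0 0 0 0 255;0 0 0 0 255")

```text
time_s: 11.38
tool_pos: [0.4601, 0.1326, 0.0345]
tool_rot: [180.0, 0.0, -167.8]
force: [-0.7, -1.0, 3.2]
grip_width: 0.0158
grasp_force: 35.0
```

Contact shows as about 4.5 N. I'll slide the first 30 mm into the mouth.

Request:
arm_command(series="-2 -0.6 0 -0.003 255;-3 0 0 0 255;-3 0 0 0 255;-3 0 0 0 255;-3 0 0 0 255;-3 0 0 0 255;-3 0 0 0 255;-3 0 0 0 255;-3 0 0 0 255;-2 0 0 0 255;-2 0 0 0 255;0 0 0 0 255;0 0 0 0 255")

```text
time_s: 12.47
tool_pos: [0.4889, 0.1377, 0.0335]
tool_rot: [-180.0, -0.1, -167.7]
force: [-2.2, -3.0, -1.8]
grip_width: 0.0158
grasp_force: 35.0
```

Request:
arm_command(series="-3 0 0 0 255;-3 0 0 0 255;-3 0 0 0 255;-3 0 0 0 255;-3 0 0 0 255;-2 0 0 0 255;-2 0 0 0 255;-1 0 0 0 255;0 0 0 0 255;0 0 0 0 255")

```text
time_s: 13.3
tool_pos: [0.5088, 0.1421, 0.0338]
tool_rot: [-180.0, -0.0, -167.7]
force: [-1.3, -3.9, -4.5]
grip_width: 0.0157
grasp_force: 35.0
```

Request:
arm_command(series="-2 0 0 0 255;-2 0 0 0 255;-2 0 0 0 255;-2 0 0 0 255;0 0 0 0 255;0 0 0 0 255")

```text
time_s: 13.8
tool_pos: [0.5166, 0.1437, 0.0339]
tool_rot: [-180.0, -0.0, -167.7]
force: [-2.6, -5.1, -5.2]
grip_width: 0.0155
grasp_force: 35.0
```

Request:
arm_command(series="-1 -0.4 0 0 255;-1 0 0 0 255;-1 0 0 0 255;-1 0 0 0 255;0 0 0 0 255;0 0 0 0 255")

```text
time_s: 14.3
tool_pos: [0.5202, 0.1445, 0.0338]
tool_rot: [-180.0, -0.1, -167.7]
force: [-2.6, -3.7, -4.5]
grip_width: 0.0154
grasp_force: 35.0
```

Request:
arm_command(series="-1 0 0 0 255;-1 0 0 0 255;0 0 0 0 255;0 0 0 0 255")

```text
time_s: 14.63
tool_pos: [0.5222, 0.1449, 0.0338]
tool_rot: [-180.0, -0.1, -167.7]
force: [-2.8, -4.2, -4.7]
grip_width: 0.016
grasp_force: 35.0
```

Request:
arm_command(series="-1 0 0 0 255;-1 0 0 0 255;0 0 0 0 255;0 0 0 0 255")

```text
time_s: 14.97
tool_pos: [0.5232, 0.1451, 0.0338]
tool_rot: [-180.0, -0.2, -167.7]
force: [-5.4, -5.3, -1.2]
grip_width: 0.0155
grasp_force: 35.0
```

Request:
arm_command(series="-1 0 0 0 255;-1 0 0 0 255;0 0 0 0 255;0 0 0 0 255")

```text
time_s: 15.3
tool_pos: [0.5232, 0.1451, 0.0337]
tool_rot: [180.0, -0.4, -167.7]
force: [-10.7, -6.5, 3.8]
grip_width: 0.0155
grasp_force: 35.0
```

```bash
python3 - <<'E'
from h import *
a=cams.read_camera('scene');cv2.imwrite('pics/s5f.png',a)
cv2.imwrite('pics/s5.png',cv2.resize(a[170:236,222:302],None,fx=9,fy=9,interpolation=cv2.INTER_CUBIC))
E
```

```text
(no output)
```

View pics/s5.png

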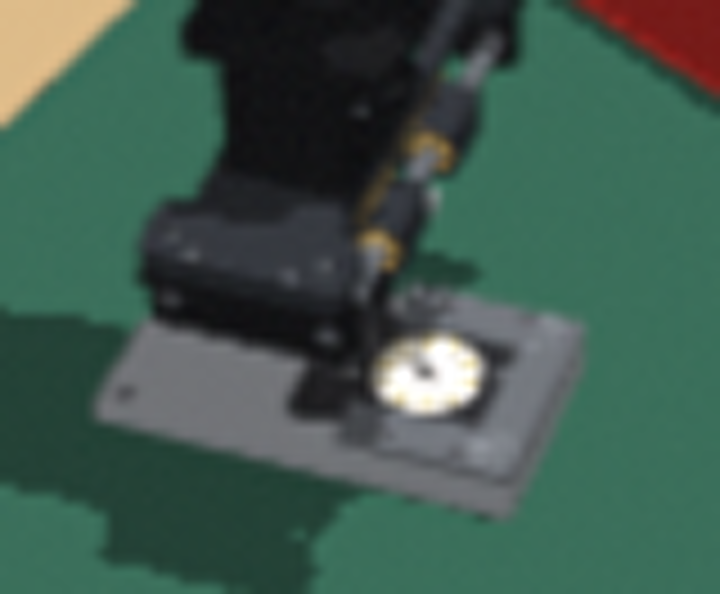

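The carrier is under the lips with the LED at (428,374), and motion stopped while force rose. One firmer push will confirm it's home, then I'll ease off and release.

Request:
arm_command(series="-1 0 0 0 255;-1 0 0 0 255;-1 0 0 0 255;0 0 0 0 255;0 0 0 0 255")

```text
time_s: 15.77
tool_pos: [0.5231, 0.1451, 0.0336]
tool_rot: [180.0, -0.8, -167.7]
force: [-18.2, -7.5, 12.8]
grip_width: 0.0156
grasp_force: 35.0
```

```bash
python3 - <<'E'
from h import *
uv=np.array((222+(428.5)/9-.5,170+(374.5)/9-.5))
q=(.5197,.1446,np.radians(12.03))
f=lambda p:proj('scene',place(q,(p[0],p[1],20)))[0]-uv
print(least_squares(f,(34,0)).x)
E
```

```text
[34.08526105  1.06150631]
```

LED at nest x = 34.1 (34 expected), so the carrier is home. I'll relieve the push, open and rise.

Request:
arm_command(series="2 0 0 0 255;2 0 0 0 255;1 0 0 0 255;0 0 0 0 255;0 0 0 0 255;0 0 0 0 120;0 0 0 0 120;0 0 0 0 120;0 0 0 0 120;0 0 0 0 120;0 0 0 0 120;0 0 0 0 120;0 0 0 0 120")

```text
time_s: 16.85
tool_pos: [0.5248, 0.1458, 0.0343]
tool_rot: [180.0, 0.0, -167.7]
force: [-0.1, -0.4, -0.2]
grip_width: 0.0453
grasp_force: 0.0
```

Request:
arm_command(series="0 0 -5 0 120;0 0 -15 0 120;0 0 -20 0 120;0 0 -20 0 120;0 0 0 0 120;0 0 0 0 120")

```text
time_s: 17.35
tool_pos: [0.5256, 0.146, 0.0955]
tool_rot: [179.9, 0.2, -167.7]
force: [-0.1, 0.6, -0.9]
grip_width: 0.0458
grasp_force: 0.0
```

Request:
arm_command(series="5 15 0 0 60;5 15 0 0 60;5 15 0 0 60;5 15 0 0 60;5.2 15 0 0 60;0 0 0 -0.004 60;0 0 0 0 60;0 0 0 0 60")

```text
time_s: 18.02
tool_pos: [0.4841, 0.2124, 0.0936]
tool_rot: [-179.9, -0.0, -167.5]
force: [0.5, 0.2, -0.4]
grip_width: 0.0663
grasp_force: 0.0
```

```bash
python3 - <<'E'
from h import *
a=cams.read_camera('scene');cv2.imwrite('pics/s6f.png',a)
cv2.imwrite('pics/s6.png',cv2.resize(a[150:226,210:310],None,fx=7.5,fy=7.5,interpolation=cv2.INTER_CUBIC))
E
```

```text
(no output)
```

View pics/s6.png

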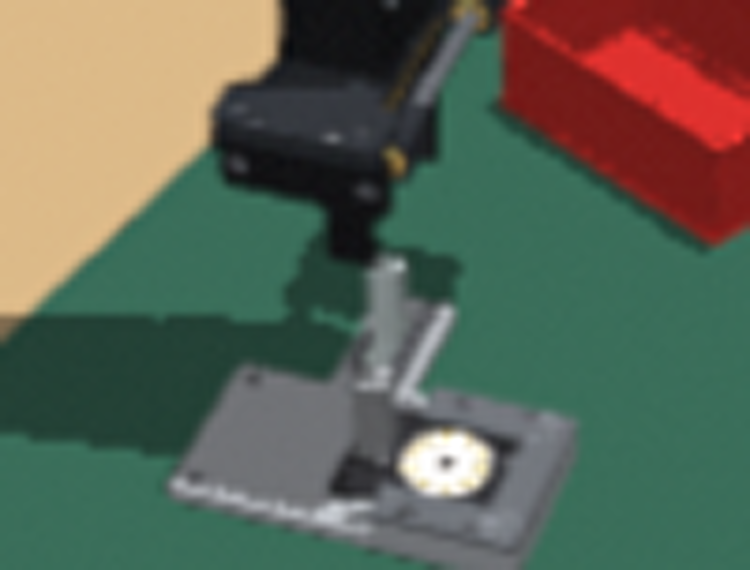

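The carrier is home and released (LED 446,462). The tab top is at (388,265) and the near fingertip at (352,255). I'll check the alignment numerically.

```bash
python3 - <<'E'
from h import *
uv=np.array((210+388.5/7.5-.5,150+267/7.5-.5))
q=(.5197,.1446,np.radians(12.03))
s=least_squares(lambda p:proj('scene',place(q,(p[0],p[1],60)))[0]-uv,(-20,75)).x
print('tab nest',s,'world',place(q,(*s,60)))
for w in(28,33,40):
  p=place((.4841,.2124,np.radians(12.3)),(0,-w,93.6))
  u=proj('scene',p)[0];print(w,(u-(210,150)+.5)*7.5)
E
```

```text
tab nest [-19.51553942  72.0442833 ] world [[0.4855973  0.21099459 0.06      ]]
28 [361.66414322 245.84682761]
33 [357.51206909 252.93544892]
40 [351.66800434 262.91271824]
```

Request:
arm_command(series="-1 -1 10 0 60;0 0 15 0 60;0 0 15 0 60;0 0 13 0 60;0 0 7 0 60;0 0 0 0 60;0 0 0 0 255;0 0 0 0 255;0 0 0 0 255;0 0 0 0 255;0 0 0 0 255;0 0 0 0 255;0 0 0 0 255;0 0 0 0 255;0 0 0 0 255;0 0 0 0 255;0 0 0 0 255;0 0 0 0 255;0 0 0 0 255;0 0 0 0 255", squeeze=12)

```text
time_s: 19.73
tool_pos: [0.4853, 0.2127, 0.0342]
tool_rot: [-180.0, 0.0, -167.4]
force: [0.9, -1.2, 2.0]
grip_width: 0.0119
grasp_force: 12.0
```

Request:
arm_command(series="0 -1 0 0 255;0 -2 0 0 255;0 -3 0 0 255;0 -3 0 0 255;0 -3 0 0 255;0 -3 0 0 255;0 -3 0 0 255;0 -3 0 0 255;0 -2 0 0 255;0 -2 0 0 255;0 -1 0 0 255;0 -1 0 0 255;0 0 0 0 255;0 0 0 0 255")

```text
time_s: 20.9
tool_pos: [0.4912, 0.1862, 0.0342]
tool_rot: [-180.0, 0.0, -167.4]
force: [-1.1, -0.3, 3.5]
grip_width: 0.012
grasp_force: 12.0
```

Request:
arm_command(series="0 -1 0 0 255;0 -1 0 0 255;0 -1 0 0 255;0 -1 0 0 255;0 0 0 0 255;0 0 0 0 255")

```text
time_s: 21.4
tool_pos: [0.492, 0.1823, 0.0342]
tool_rot: [-180.0, 0.0, -167.4]
force: [-1.1, 1.0, 4.1]
grip_width: 0.0119
grasp_force: 12.0
```

Request:
arm_command(series="0 -1 0 0 255;0 -1 0 0 255;0 -1 0 0 255;0 0 0 0 255;0 0 0 0 255")

```text
time_s: 21.82
tool_pos: [0.4921, 0.1816, 0.0343]
tool_rot: [179.9, 0.0, -167.4]
force: [-2.9, 4.8, 4.0]
grip_width: 0.0116
grasp_force: 12.0
```

Request:
arm_command(series="0 -1 0 0 255;0 -1 0 0 255;0 0 0 0 255;0 0 0 0 255")

```text
time_s: 22.15
tool_pos: [0.4922, 0.1816, 0.0343]
tool_rot: [179.7, 0.0, -167.3]
force: [-4.0, 8.6, 2.9]
grip_width: 0.0118
grasp_force: 12.0
```

Request:
arm_command(series="0 1 0 0 255;0 1 0 0 255;0 1 0 0 255;0 0 0 0 255;0 0 0 0 255;0 0 0 0 170;0 0 0 0 170;0 0 0 0 170;0 0 0 0 170;0 0 0 0 170;0 0 0 0 170")

```text
time_s: 23.07
tool_pos: [0.4925, 0.18, 0.034]
tool_rot: [-180.0, -0.0, -167.5]
force: [0.0, 0.2, -0.5]
grip_width: 0.0285
grasp_force: 0.0
```

Request:
arm_command(series="0 0 -5 0 170;0 0 -15 0 170;0 0 -20 0 170;0 0 -20 0 170;0 20 -20 0 170;0 20 -20 0 170;0 20 -10 0 170;0 20 0 0 170;0 20 0 0 170;0 20 0 0 170;0 0 0 0 170;0 0 0 0 170")

```text
time_s: 24.07
tool_pos: [0.4659, 0.2985, 0.1444]
tool_rot: [-180.0, 0.0, -167.3]
force: [0.3, -1.6, -0.7]
grip_width: 0.0292
grasp_force: 0.0
```

```bash
python3 - <<'E'
from h import *
a=cams.read_camera('scene')
A=cv2.resize(a[165:231,215:305],None,fx=8.8,fy=8.8,interpolation=cv2.INTER_CUBIC)
cv2.imwrite('pics/s7.png',A)
E
```

```text
(no output)
```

View pics/s7.png

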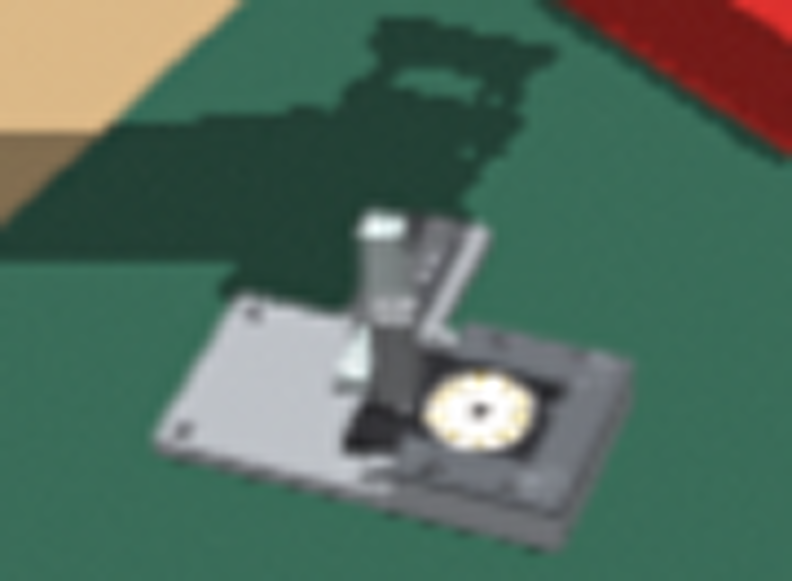

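The bolt bar now stands behind the carrier's tail (bar end ~345,375; tab top 382,226; LED 481,410). I'll do one numeric check and hand in if it passes.

```bash
python3 - <<'E'
from h import *
from cell import env
q=(.5197,.1446,np.radians(12.03));r=[]
for X,Y,z,g in((382,228,60,(-19.5,44)),(481,410,20,(34,0))):
    uv=np.array((215+(X+.5)/8.8-.5,165+(Y+.5)/8.8-.5))
    r.append(least_squares(lambda p:proj('scene',place(q,(p[0],p[1],z)))[0]-uv,g).x)
print(r)
if abs(r[0][1]-44)<3.5 and abs(r[1][0]-34)<3: print(env.sign_off())
E
```

```text
[array([-20.19024781,  43.09554582]), array([34.47289584,  1.01217803])]
the job is handed in; nothing more can be done
None
```

The carrier is fully home under the lips, the bolt is pushed across to its stop behind it, and the gripper is clear. I handed the job in after about 24 s; no verdict was shown.

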